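# Discharge the cell magazine with its two release plungers

### The arm

A 6-joint arm with a two-finger parallel gripper is mounted at the origin on a cart in front of the work surface, level with it; the furniture and walls round the work are solid. World frame = base frame: x ahead of the robot, y to its left, z up, the work surface at z = 0. Lengths are in mm, angles in rad, forces in N, time in s.
With the tool pointing down it reaches from about 300 to 775 mm from the base axis. Payload 14.6 kg.
Tool frame: the origin (TCP) lies between the finger pads; the fingertips stand manip.tip_reach ahead of it and the grasp point (between the pads) lies 5 mm behind it (manip.tip_reach is the distance from the TCP to the fingertips, in mm); z points along the fingers, y is the line along which they close (so a half turn about z gives the same grasp; the last joint's range is limited). The gripper opens to 94 mm and grips with 3 to 60 N. Pads are 16 mm wide; open, the fingers measure 119 mm over their backs; the gripper's body (75 mm by 177 mm) begins 78 mm behind the grasp point.
Start: joints at [-1.328, 0.3, 1.521, -0, 1.321, -0.067], TCP at [167.67, -523.809, 219.446] pointing down, gripper open.
Joint ranges: [-3.03, 3.03], [-0.79, 2.21], [0.23, 2.52], [-1.04, 4.18], [0, 3.07], [-2.55, 2.55]. Speed limits (rad/s): [2.22, 2.22, 2.57, 3.14, 3.14, 3.14].

### API

Orientations are given as [roll, pitch, yaw] about the fixed x, y, z axes, in that order (R = Rz(yaw) Ry(pitch) Rx(roll)).
In Python, from cell import manip gives the robot as it stands. The module is installed in compiled form; this text tells all that it offers.
- The arm moves only by the shell command python3 -m creep 'ROWS' [FORCE]. ROWS is JSON, a list of rows, each a list of 3 entries, a list of its own where there are three numbers: the opening, from -1 (shut) to 1 (fully open), then the shift along the tool's x, y, z in cm, then the turn about the tool's z in units of 5 degrees (1.0 is 5 degrees). In form: [[grip, [tx, ty, tz], roll], ...]. A call has 1 to 12 rows; each row is the pose to reach, as a shift and turn from the pose commanded when the call began, along the tool's axes at that moment; what a row does not reach only later rows make up. A row lasts 1/10 s, in which the tool goes at most 50 mm and 8.59 degrees, less where a joint would pass 70% of its speed; a pose out of reach is approached as far as the arm can. A call with a gripper value outside its range is refused whole. The fingers move at their own pace and stop on an object; FORCE is the grip in N (left out, the last holds). Time passes only in rows, so rows that repeat a pose let the fingers close. It gives the time, the measured TCP pose, the force, the opening and the grip force at its end, in the units of the state.
- manip.read_state(): the state, without advancing time (a new reading comes with each control period).
- manip.camera(name): name is "scene" or "side" or "wrist"; returns the picture (400x640x3 uint8, red, green, blue); there is no depth.
- manip.camera_params(name): a dict with "fovy" (degrees; the focal length in pixels is half the picture's height over the tangent of half this angle, whatever the lens; pixels are square), "cx", "cy" (the principal point, pixels), "origin" and "attitude" of the camera in the world. Camera axes: x right, y down, z forward; pixel columns grow to the right and rows downward; lengths in mm; the calibration is good to about 2 mm. A picture is of the moment at which its call begins: read the wrist's pose just before it. camera_params takes no time and is no camera call; for the wrist camera it gives the pose at the moment of the call.
- manip.sign_off(): hands the job in; it is judged then, once.
The state is a dict: "clock": time; "joints": joint angles; "qd": joint speeds; "effort": joint torques, N m; "eef_pos": TCP position; "eef_rot": TCP orientation; "wrist_force": force on the tool from outside, world axes, zero at the start; "moment": the same for the moment, N m; "finger_gap": finger opening in mm; "finger_force": force on a finger pad.
Only numpy, scipy, OpenCV 4.12 (cv2) and the standard library are available. Lean on these libraries where they do the work, as an engineer would, in place of code of your own. Each camera call takes 0.05 s, during which the arm holds its last target. There are 200 camera calls.

### The job

Empty the cell magazine into its catch tray: put one fingertip on each of the two round steel release plungers, press both down together, all the way, and hold them down until all three cells have rolled out into the tray and for two full seconds more, so that they settle; then let both plungers come back up. Only press: do not press one plunger alone, do not touch the cells, grip or lift nothing, and leave the things standing around the magazine where they are.

Things in the scene. Friction and masses are not known exactly. Their poses are not given: they have to be found in the camera images.
- magazine: grey-painted metal cell magazine, 204 x 92 mm, fixed. Origin: centre of its underside; +x from plungers to catch tray, +y to the left plunger, z up. Along x: guide block (-100 to -62 mm, 56 mm high) with both plungers on top; ramp (-62 to 22) falling to +x between walls 56 mm high, three cells on it (tops up to 60 mm) behind two gate pins; open tray (22 to 91, walls 32 mm high)
- plunger_l (a joint): how far the plunger on the left side (+y of the magazine) is pressed down, m: 0 up, 0.010 fully down. A spring returns it: 1 N at the start of the stroke, 3 N fully down, then a hard stop. Its gate pin stands 7 mm above the ramp and lets the cells pass only beyond about 7 mm of stroke, and only if the other pin is down as well
- plunger_r (a joint): how far the plunger on the right side (-y of the magazine) is pressed down, m: 0 up, 0.010 fully down. A spring returns it: 1 N at the start of the stroke, 3 N fully down, then a hard stop. Its gate pin stands 7 mm above the ramp and lets the cells pass only beyond about 7 mm of stroke, and only if the other pin is down as well
- cap_l (a point): centre of the flat top of the left (+y) plunger's steel cap (round, 22 mm in diameter, 8 mm thick), 76 mm above the bench when up, 66 mm when fully down; moves with the plunger. The two caps' centres are 56 mm apart
- cap_r (a point): centre of the flat top of the right (-y) plunger's steel cap (round, 22 mm in diameter, 8 mm thick), 76 mm above the bench when up, 66 mm when fully down; moves with the plunger. The two caps' centres are 56 mm apart
- cell_1_mid (a point): one of the three battery cells in the magazine: cylinder 18 mm in diameter, 66 mm long, lying across the ramp. This point is the middle of the cell. It starts on the ramp, x about 2 mm in the magazine's frame; in the tray it comes to rest at x 30 to 84 mm, about 18 mm above the bench
- cell_2_mid (a point): one of the three battery cells in the magazine: cylinder 18 mm in diameter, 66 mm long, lying across the ramp. This point is the middle of the cell. It starts on the ramp, x about -16 mm in the magazine's frame; in the tray it comes to rest at x 30 to 84 mm, about 18 mm above the bench
- cell_3_mid (a point): one of the three battery cells in the magazine: cylinder 18 mm in diameter, 66 mm long, lying across the ramp. This point is the middle of the cell. It starts on the ramp, x about -34 mm in the magazine's frame; in the tray it comes to rest at x 30 to 84 mm, about 18 mm above the bench
- loose_cell: another cell of the same kind, 18 mm in diameter, 66 mm high, standing upright on the bench beside the magazine; not part of the job. Origin: centre of its underside
- vial: small glass vial with a white cap, 26 mm in diameter, 59 mm high, standing on the bench beside the magazine; to be left alone. Origin: centre of its underside
- plug: light round connector plug, 42 x 19 x 19 mm, lying on the bench near the magazine; to be left alone. Origin: centre of its underside
Not all that is in view belongs to the job. Leave any pink look-alike of the part that bears cell_3_mid alone.

How it is judged (in metres and radians):
On the way, in this order (a step that is already met when the one before it is completed fails the run):
1. both plungers are going down together, one under each finger (each more than 4 mm, touched by the fingers) (value of joint each of plunger_l, plunger_r above 0.004 m and contact force between the fingers and plunger_l above 0.3 N and contact force between the fingers and plunger_r above 0.3 N), for 0.02 s.
2. all three cells lie in the tray while both plungers are still held down (each more than 5 mm) by the fingers, for nearly two seconds (value of joint each of plunger_l, plunger_r above 0.005 m and contact force between the fingers and plunger_l above 0.3 N and contact force between the fingers and plunger_r above 0.3 N and x of cell_1_mid in the frame of magazine between 0.026 and 0.088 m and y of cell_1_mid in the frame of magazine between -0.02 and 0.02 m and z of each of cell_1_mid, cell_2_mid, cell_3_mid in the frame of magazine below 0.028 m and x of cell_2_mid in the frame of magazine between 0.026 and 0.088 m and y of cell_2_mid in the frame of magazine between -0.02 and 0.02 m and x of cell_3_mid in the frame of magazine between 0.026 and 0.088 m and y of cell_3_mid in the frame of magazine between -0.02 and 0.02 m), for 1.7 s.
At the end, for the whole second after the job is handed in: All three cells lie at rest on the floor of the catch tray (speed under 30 mm/s) and both plungers are up again (within 1.5 mm) (x of cell_1_mid in the frame of magazine between 0.026 and 0.088 m and y of cell_1_mid in the frame of magazine between -0.02 and 0.02 m and z of each of cell_1_mid, cell_2_mid, cell_3_mid in the frame of magazine below 0.028 m and x of cell_2_mid in the frame of magazine between 0.026 and 0.088 m and y of cell_2_mid in the frame of magazine between -0.02 and 0.02 m and x of cell_3_mid in the frame of magazine between 0.026 and 0.088 m and y of cell_3_mid in the frame of magazine between -0.02 and 0.02 m and value of joint each of plunger_l, plunger_r below 0.0015 m and linear speed of each of cell_1, cell_2, cell_3 below 0.03 m/s); the robot touches nothing.
It fails at once if one plunger is pressed alone (more than 6 mm while the other is under 1.5 mm) ((value of joint plunger_l above 0.006 m and value of joint plunger_r below 0.0015 m) or (value of joint plunger_r above 0.006 m and value of joint plunger_l below 0.0015 m)).
It fails at once if the robot touches one of the three cells (more than 0.5 N) (contact force between any of the arm, the fingers and cell_1 above 0.5 N or contact force between any of the arm, the fingers and cell_2 above 0.5 N or contact force between any of the arm, the fingers and cell_3 above 0.5 N).
It fails at once if a cell is lifted out of the magazine or falls beside it (height (world z) of any of cell_1_mid, cell_2_mid, cell_3_mid above 0.075 m or horizontal distance between any of cell_1_mid, cell_2_mid, cell_3_mid and magazine above 0.1 m).
It fails at once if a bystander (loose cell, vial or plug) is moved by more than 15 mm (distance of any of loose_cell, vial, plug from where it was at the start of the episode above 0.015 m).
It also fails if it takes over 38 s, if anything falls off the work surface, if the arm or the gripper's body presses on something with over 40 N, if the wrist force passes 120 N, or if a joint passes its speed limit or range.

## Working session

There is one attempt and no reset: what is moved stays moved. The work goes in short steps, Python scripts to look and compute and a shell command to move; the robot and the scene stay as the last step left them, time stands still between calls to the robot, and variables do not carry over. Pictures are saved under pics/ and viewed, at most 10 in all, crops included, and the job is handed in when it is done.

```bash
mkdir -p pics
python3 - <<'E'
from cell import manip
import cv2
s=manip.read_state(); print({k:s[k] for k in('clock','eef_pos','eef_rot','finger_gap','wrist_force')}, manip.tip_reach)
for n in('scene','side'):
    cv2.imwrite(f'pics/{n}0.png',manip.camera(n)[:,:,::-1]); print(n,manip.camera_params(n))
E
```

```text
{'clock': 0.0, 'eef_pos': array([ 167.61201473, -523.57003333,  218.8577374 ]), 'eef_rot': array([-3.14036934e+00, -9.73168506e-05,  3.09783796e-01]), 'finger_gap': 94.334954096955, 'wrist_force': array([ 0.3723746 , -0.19550209,  0.28647483])} 14.0
scene {'fovy': 44.411962594271486, 'cx': 322.9140538175183, 'cy': 201.29735613203115, 'origin': array([ 216.46753733, -344.76800364,  777.3348116 ]), 'attitude': array([-2.46762816,  0.01511207, -0.68980065])}
side {'fovy': 51.36994288798779, 'cx': 316.2609948329274, 'cy': 194.5515303845327, 'origin': array([384.75382386, 715.03133245, 651.24479253]), 'attitude': array([-2.30422834, -0.00664843, -2.86053559])}
```

View pics/scene0.png

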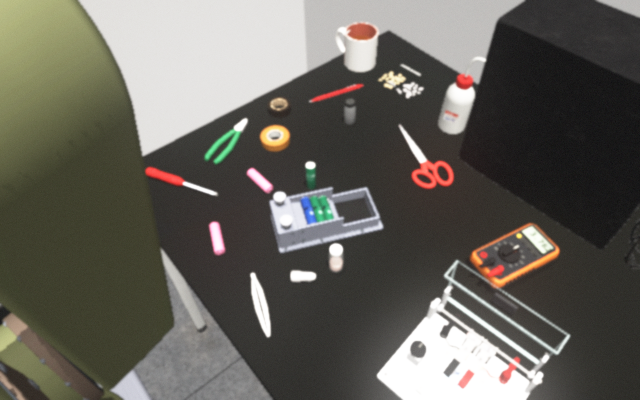

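View pics/side0.png

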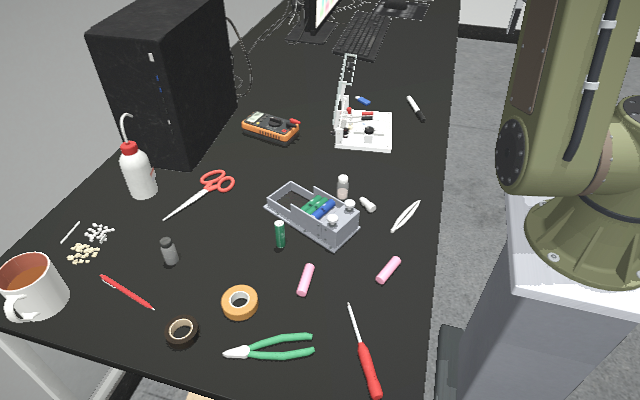

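The scene view shows the magazine at about (325,218), with caps at (280,198) and (286,220). In the side view the caps are at (350,206) and (333,220). Possible confusions:
- **Pink look-alike cells:** scene (259,180) and (217,238).
- **Loose cell:** green, scene (310,173).
- **Vial:** scene (336,257).
- **Plug:** scene (303,277).

The only round steel plungers are the two on the magazine's guide block. I'll check them in a close crop.

Run:
```python
import cv2,numpy as np
a=cv2.imread('pics/scene0.png')[165:295,255:395]; b=cv2.imread('pics/side0.png')[165:265,255:385]
a=cv2.resize(a,None,fx=4,fy=4,interpolation=3)[:, :]; b=cv2.resize(b,None,fx=6,fy=6,interpolation=3)
cv2.imwrite('pics/a.png',a);cv2.imwrite('pics/b.png',b)
```

```text
(no output)
```

View pics/a.png

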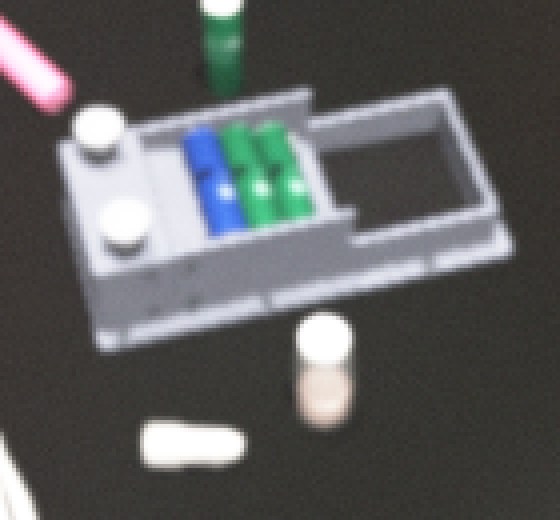

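View pics/b.png

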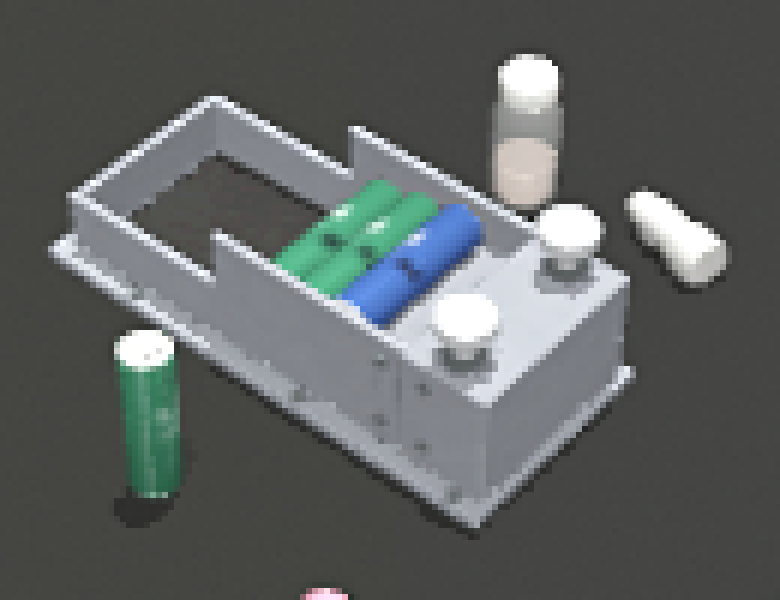

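The crops confirm the choice: two mushroom caps on the guide block, with blue and green cells behind them. Top centres in the scene view are about (279.5,196.8) left and (286.2,219.5) right. In the side view they are (332.5,217.3) left and (349.8,203) right.

```bash
cat > h.py <<'E'
import numpy as np
from cell import manip
from scipy.spatial.transform import Rotation as R
def ray(n,uv,p=None):
    p=p or manip.camera_params(n); f=200/np.tan(np.radians(p['fovy'])/2)
    d=R.from_euler('xyz',p['attitude']).apply([(uv[0]-p['cx'])/f,(uv[1]-p['cy'])/f,1]); return np.array(p['origin']),d
def onz(n,uv,z,p=None):
    o,d=ray(n,uv,p); return o+d*(z-o[2])/d[2]
def tri(A,B):
    M=[];b=[]
    for o,d in(A,B):
        d=d/np.linalg.norm(d);P=np.eye(3)-np.outer(d,d);M.append(P);b.append(P@o)
    return np.linalg.lstsq(np.vstack(M),np.hstack(b),rcond=None)[0]
E
python3 - <<'E'
from h import *
np.set_printoptions(precision=1,suppress=True)
sc=lambda u,v:(255+(u+.5)/4-.5,165+(v+.5)/4-.5)
sd=lambda u,v:(255+(u+.5)/6-.5,165+(v+.5)/6-.5)
P={'capL':(sc(98,126),sd(465,313),76),'capR':(sc(126,218),sd(569,228),76),
'loose top':(sc(222,4),sd(146,348),66),'vial top':(sc(324,335),sd(529,75),59),
'tray corner L':(sc(447,93),sd(74,196),32),'tray corner R':(sc(497,210),sd(216,98),32),
'blockR':(sc(95,272),sd(628,278),56),'blockL':(sc(62,145),sd(487,402),56)}
for k,(a,b,z) in P.items(): print(k,onz('scene',a,z),onz('side',b,z),tri(ray('scene',a),ray('side',b)))
for a,b in(((145,445),(640,205)),((242,443),(710,265))): print('plug',onz('scene',sc(*a),10),onz('side',sd(*b),10))
L=np.mean([onz('scene',P['capL'][0],76),onz('side',P['capL'][1],76)],0);Rr=np.mean([onz('scene',P['capR'][0],76),onz('side',P['capR'][1],76)],0)
d=L-Rr; print(np.linalg.norm(d),(L+Rr)/2,np.degrees(np.arctan2(d[1],d[0])))
E
```

```text
capL [510.7 155.9  76. ] [510.6 154.   76. ] [510.3 155.1  77.1]
capR [488.8 105.1  76. ] [487.1 104.9  76. ] [487.8 104.9  76.3]
loose top [607.9 186.2  66. ] [608.4 189.3  66. ] [609.  187.7  64.1]
vial top [523.4   9.5  59. ] [522.7   9.7  59. ] [523.    9.5  59. ]
tray corner L [674.4  92.2  32. ] [673.3  93.2  32. ] [674.1  92.4  31.5]
tray corner R [643.2  23.6  32. ] [641.2  25.3  32. ] [642.6  23.9  31.2]
blockR [467.8 102.8  56. ] [465.7 102.4  56. ] [466.7 102.4  56.4]
blockL [499.2 171.9  56. ] [497.9 172.   56. ] [498.5 171.8  56.1]
plug [445.1  40.7  10. ] [475.7  14.7  10. ]
plug [479.   13.6  10. ] [444.3  39.6  10. ]
54.90082257765121 [499.3 130.   76. ] 65.56465215537173
```

```bash
cat >> h.py <<'E'
def shift(target, yaw_t):
    s=manip.read_state(); r=R.from_euler('xyz',s['eef_rot'])
    t=r.inv().apply(np.array(target)-s['eef_pos'])/10
    d=np.degrees(yaw_t-s['eef_rot'][2]); d=(d+180)%360-180
    print('shift cm',t.round(2),'turn units',round(-d/5,2),'clock',round(s['clock'],2),'pos',s['eef_pos'].round(1),'rot',np.degrees(s['eef_rot']).round(2),'gap',round(s['finger_gap'],1),'F',np.array(s['wrist_force']).round(1),'q',np.array(s['joints']).round(2))
E
python3 - <<'E'
from h import *
for p in((385,375),(430,310),(455,265),(565,335)): print(onz('scene',p,0).round(),onz('scene',p,100).round())
shift([499.4,129.9,219],np.radians(155.5))
E
```

```text
[ 454. -193.    0.] [ 423. -212.  100.]
[ 591. -162.    0.] [ 543. -185.  100.]
[ 692. -130.    0.] [ 631. -157.  100.]
[ 728. -335.    0.] [ 662. -337.  100.]
shift cm [ 5.152e+01 -5.213e+01  5.000e-02] turn units -27.55 clock 0.1 pos [ 167.6 -523.6  219. ] rot [-179.95   -0.     17.75] gap 93.8 F [-0.6 -0.1 -0.2] q [-1.33  0.3   1.52 -0.    1.32 -0.07]
```

```bash
python3 -m creep '[[1,[4.3,-4.3,0],-1.5],[1,[8.6,-8.7,0],-3],[0.5,[12.9,-13,0],-4.5],[0.2,[17.2,-17.4,0],-6],[-0.07,[21.5,-21.7,0],-7.5],[-0.07,[25.8,-26,0],-9],[-0.07,[30.1,-30.4,0],-10.5],[-0.07,[34.4,-34.7,0],-12],[-0.07,[38.7,-39,0],-13.5],[-0.07,[43,-43.4,0],-15],[-0.07,[47.2,-47.7,0],-16.5],[-0.07,[51.5,-52.1,0],-18]]'; python3 -c "
from h import *
shift([499.4,129.9,170],np.radians(155.5))"
```

```text
clock: 1.3
eef_pos: [440.1, 13.2, 219.5]
eef_rot: [3.141, 0.0, 1.886]
wrist_force: [0.5, -0.9, -0.3]
finger_gap: 43.8
finger_force: 0.0
shift cm [9.26 9.26 4.95] turn units -9.49 clock 1.3 pos [440.1  13.2 219.5] rot [1.7999e+02 1.0000e-02 1.0807e+02] gap 43.8 F [ 0.5 -0.9 -0.3] q [-0.05  0.05  1.81 -0.    1.28 -0.37]
```

```bash
python3 -m creep '[[-0.07,[0,0,0],-1.5],[-0.07,[0,0,0],-3],[-0.07,[0,0,0],-4.5],[-0.07,[0,0,0],-6],[-0.07,[0,0,0],-7.5],[-0.07,[0,0,0],-9],[-0.07,[0,0,0],-9.5],[-0.07,[0,0,0],-9.5],[-0.07,[0,0,0],-9.5]]'; python3 -c "
from h import *
shift([499.4,129.9,170],np.radians(155.5))"
```

```text
clock: 2.2
eef_pos: [439.6, 11.0, 219.3]
eef_rot: [-3.142, -0.0, 2.708]
wrist_force: [0.0, 0.3, 0.1]
finger_gap: 43.6
finger_force: 0.0
shift cm [-0.43 13.3   4.93] turn units -0.07 clock 2.2 pos [439.6  11.  219.3] rot [-1.7999e+02 -2.0000e-02  1.5515e+02] gap 43.6 F [0.  0.3 0.1] q [-0.06  0.05  1.81  0.    1.28 -1.2 ]
```

```bash
python3 -m creep '[[-0.07,[-0.1,4.4,0.5],-0.06],[-0.07,[-0.3,8.8,2],-0.06],[-0.07,[-0.43,13.3,4.93],-0.06],[-0.07,[-0.43,13.3,4.93],-0.06],[-0.07,[-0.43,13.3,4.93],-0.06],[-0.07,[-0.43,13.3,4.93],-0.06]]'
python3 - <<'E'
from h import *
import cv2
shift([499.4,129.9,110],np.radians(155.5))
p=manip.camera_params('wrist');np.save('pics/wp.npy',p,allow_pickle=True)
a=manip.camera('wrist')[:,:,::-1]; b=manip.camera('side')[:,:,::-1]
cv2.imwrite('pics/w1.png',a)
cv2.imwrite('pics/s1.png',cv2.resize(b[120:270,240:400],None,fx=4,fy=4,interpolation=3))
f=200/np.tan(np.radians(p['fovy'])/2)
for P in([510.6,155,76],[488,105,76]):
    c=R.from_euler('xyz',p['attitude']).inv().apply(np.array(P)-p['origin']); print(c[:2]/c[2]*f+[p['cx'],p['cy']])
E
```

```text
clock: 2.8
eef_pos: [499.3, 129.3, 170.8]
eef_rot: [3.141, 0.001, 2.714]
wrist_force: [-0.4, 0.3, 0.3]
finger_gap: 43.6
finger_force: 0.0
shift cm [0.02 0.06 6.08] turn units -0.0 clock 2.8 pos [499.3 129.3 170.8] rot [1.7998e+02 4.0000e-02 1.5549e+02] gap 43.6 F [-0.4  0.3  0.3] q [ 0.18  0.27  1.68 -0.    1.19 -0.96]
[349.05779468 208.9101591 ]
[290.71203659 209.1504391 ]
```

View pics/w1.png

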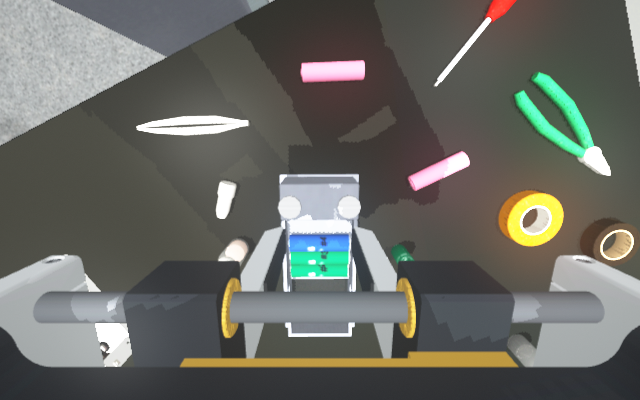

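The wrist view shows the magazine between the fingers, with caps at about (289.5,207.5) and (348,207.5). That is within 1.5 px of the prediction. Next I'll check the fingertip spacing against projected tip points.

Run:
```python
from h import *
import cv2
p=np.load('pics/wp.npy',allow_pickle=True).item(); s=manip.read_state()
f=200/np.tan(np.radians(p['fovy'])/2); r=R.from_euler('xyz',s['eef_rot'])
a=cv2.imread('pics/w1.png'); a=cv2.resize(a[170:320,220:420],None,fx=4,fy=4,interpolation=3)
for y in(-34.3,-21.8,21.8,34.3):
  for x in(-8,8):
    P=s['eef_pos']+r.apply([x,y,14]); c=R.from_euler('xyz',p['attitude']).inv().apply(P-p['origin']); u=c[:2]/c[2]*f+[p['cx'],p['cy']]
    cv2.circle(a,tuple(int(v) for v in (u-[220,170])*4+2),3,(0,0,255),-1)
cv2.imwrite('pics/w1c.png',a)
```

```text
(no output)
```

View pics/w1c.png

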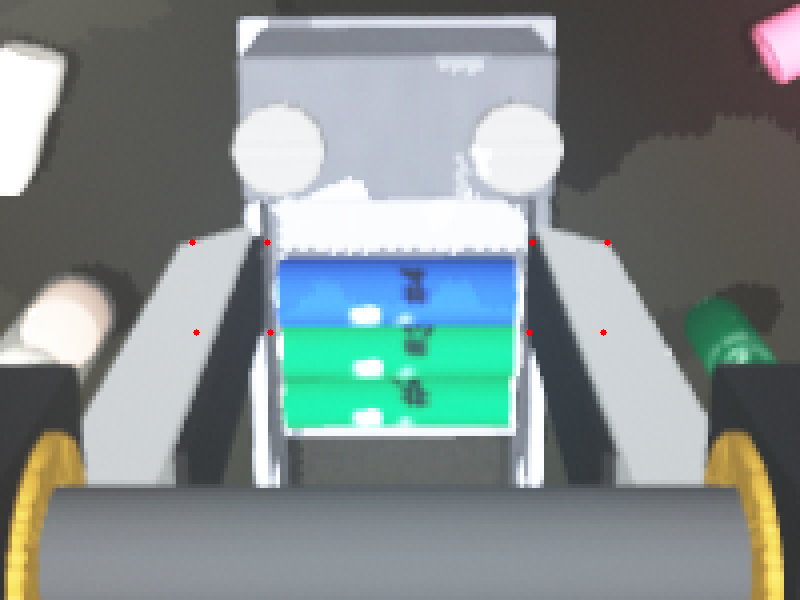

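The tips match their projection, at about ±28 mm and in line with the caps. I'll descend to just above the caps.

```bash
python3 -m creep '[[-0.07,[0.1,0.06,2.5],0],[-0.07,[0.1,0.06,5],0],[-0.07,[0.1,0.06,6.5],0],[-0.07,[0.1,0.06,7.4],0],[-0.07,[0.1,0.06,7.4],0],[-0.07,[0.1,0.06,7.4],0]]'
python3 - <<'E'
from h import *
import cv2
shift([498.8,130.2,80],np.radians(155.5))
a=manip.camera('scene')[:,:,::-1]; b=manip.camera('side')[:,:,::-1]
f=lambda i:cv2.resize(i,(400,400),interpolation=3)
cv2.imwrite('pics/s2.png',np.hstack([f(a[150:270,240:360]),f(b[150:270,280:400])]))
E
```

```text
clock: 3.5
eef_pos: [499.1, 130.7, 97.2]
eef_rot: [3.141, 0.001, 2.714]
wrist_force: [0.7, -0.3, -0.6]
finger_gap: 44.1
finger_force: 0.0
shift cm [ 0.   -0.06  1.72] turn units 0.0 clock 3.5 pos [499.1 130.7  97.2] rot [1.7996e+02 6.0000e-02 1.5552e+02] gap 44.1 F [ 0.7 -0.3 -0.6] q [ 0.19  0.36  1.74 -0.    1.03 -0.96]
```

View pics/s2.png

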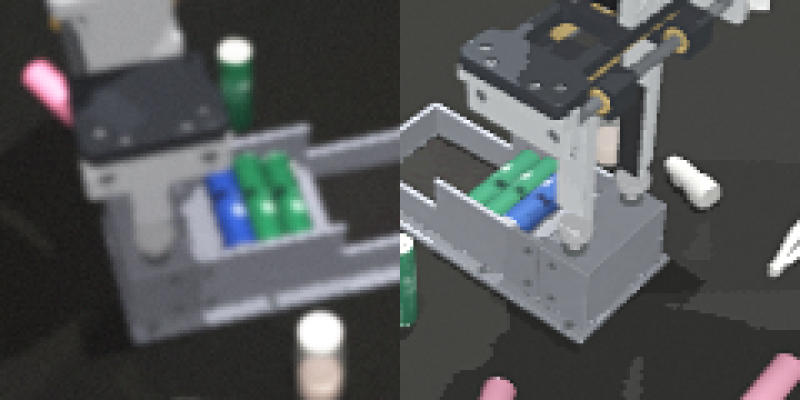

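Each fingertip stands right over its cap (side view about (573,238) and (632,190)), about 7 mm above it. I'll press now.

```bash
python3 -m creep '[[-0.07,[0,-0.05,0.4],0],[-0.07,[0,-0.05,0.7],0],[-0.07,[0,-0.05,1.0],0],[-0.07,[0,-0.05,1.3],0],[-0.07,[0,-0.05,1.6],0],[-0.07,[0,-0.05,1.7],0],[-0.07,[0,-0.05,1.7],0],[-0.07,[0,-0.05,1.7],0]]'
python3 - <<'E'
from h import *
import cv2
shift([498.8,130.2,80],np.radians(155.5))
a=manip.camera('scene')[:,:,::-1]; b=manip.camera('side')[:,:,::-1]
f=lambda i:cv2.resize(i,(400,400),interpolation=3)
cv2.imwrite('pics/s3.png',np.hstack([f(a[150:270,270:390]),f(b[150:270,260:380])]))
E
```

```text
clock: 4.4
eef_pos: [498.7, 130.5, 80.1]
eef_rot: [3.141, 0.001, 2.715]
wrist_force: [-4.7, -1.7, 16.3]
finger_gap: 43.7
finger_force: 8.0
shift cm [-0.02 -0.02  0.01] turn units 0.01 clock 4.4 pos [498.7 130.5  80.1] rot [1.7998e+02 4.0000e-02 1.5556e+02] gap 43.7 F [-4.7 -1.7 16.3] q [ 0.18  0.39  1.76 -0.    1.   -0.96]
```

View pics/s3.png

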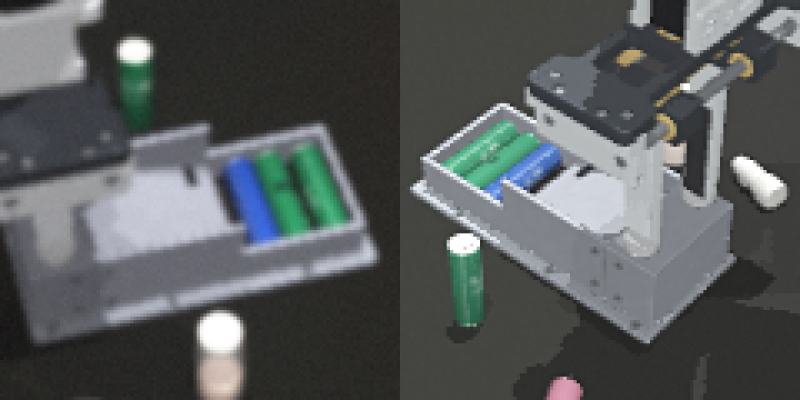

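At 16 N the plungers are on their hard stops. All three cells are rolling in the tray, so I'll hold.

```bash
for i in 1 2; do python3 -m creep '[[-0.07,[0,0,0],0],[-0.07,[0,0,0],0],[-0.07,[0,0,0],0],[-0.07,[0,0,0],0],[-0.07,[0,0,0],0],[-0.07,[0,0,0],0],[-0.07,[0,0,0],0],[-0.07,[0,0,0],0],[-0.07,[0,0,0],0],[-0.07,[0,0,0],0],[-0.07,[0,0,0],0],[-0.07,[0,0,0],0]]'; done
python3 - <<'E'
from h import *
import cv2
a=manip.camera('scene')[:,:,::-1]; b=manip.camera('side')[:,:,::-1]
f=lambda i:cv2.resize(i,(400,400),interpolation=3)
cv2.imwrite('pics/s4.png',np.hstack([f(a[150:270,270:390]),f(b[150:270,260:380])]))
E
```

```text
clock: 5.7
eef_pos: [498.7, 130.5, 80.1]
eef_rot: [3.141, 0.001, 2.715]
wrist_force: [-5.2, -1.9, 15.1]
finger_gap: 43.5
finger_force: 8.0
clock: 6.9
eef_pos: [498.6, 130.5, 80.1]
eef_rot: [3.141, 0.001, 2.715]
wrist_force: [-5.6, -2.0, 16.1]
finger_gap: 43.8
finger_force: 8.0
```

View pics/s4.png

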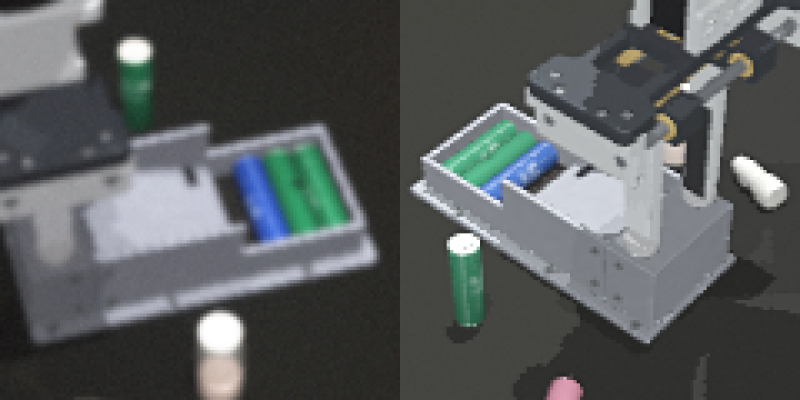

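All three cells now lie side by side on the tray floor and the plungers are still held. I'll hold 0.6 s more, then rise straight up.

```bash
python3 -m creep '[[-0.07,[0,0,0],0],[-0.07,[0,0,0],0],[-0.07,[0,0,0],0],[-0.07,[0,0,0],0],[-0.07,[0,0,0],0],[-0.07,[0,0,0],0],[-0.07,[0,0,-0.4],0],[-0.07,[0,0,-0.8],0],[-0.07,[0,0,-1.2],0],[-0.07,[0,0,-2],0],[-0.07,[0,0,-4],0],[-0.07,[0,0,-7],0]]'; python3 -m creep '[[-0.07,[0,0,-3],0],[-0.07,[0,0,-6],0],[-0.07,[0,0,-6],0],[-0.07,[0,0,-6],0],[-0.07,[0,0,-6],0],[-0.07,[0,0,-6],0]]'
python3 - <<'E'
from h import *
import cv2
a=manip.camera('scene')[:,:,::-1]; b=manip.camera('side')[:,:,::-1]
f=lambda i:cv2.resize(i,(400,400),interpolation=3)
cv2.imwrite('pics/s5.png',np.hstack([f(a[160:280,265:385]),f(b[150:270,260:380])]))
E
```

```text
clock: 8.2
eef_pos: [497.4, 130.4, 148.8]
eef_rot: [-3.14, -0.003, 2.715]
wrist_force: [0.4, 0.1, 0.6]
finger_gap: 43.9
finger_force: 0.0
clock: 8.8
eef_pos: [498.0, 130.4, 208.1]
eef_rot: [-3.14, -0.002, 2.715]
wrist_force: [0.1, -0.5, 0.1]
finger_gap: 44.1
finger_force: 0.0
```

View pics/s5.png

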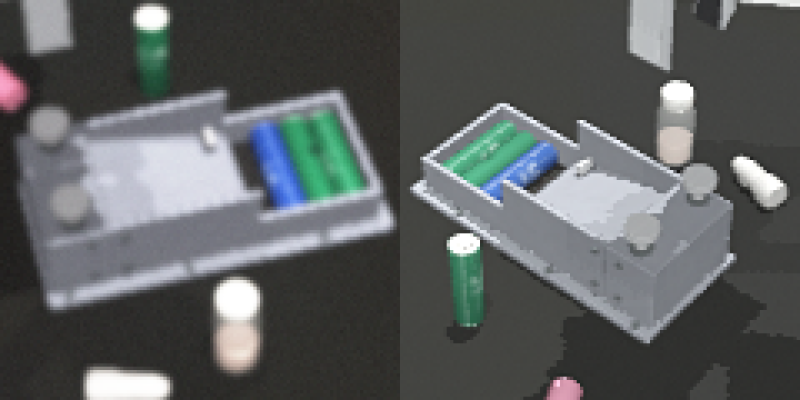

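Both plungers are up with their gate pins showing again. The cells are at rest in the tray, the bystanders haven't moved, and the fingers are clear.

```bash
python3 -c "
from cell import manip
print(manip.sign_off())"
```

```text
the job is handed in; nothing more can be done
None
```

I pressed both plungers down together and held them until all three cells had settled in the tray, then released them; both are back up, the bystanders look unmoved in the last pictures, and the job is handed in (no verdict was returned).

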